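# Torque the micromanipulator's clamp bolt with the click wrench

### The job

The micromanipulator's clamp bolt is still loose. Swing the blue-handled click wrench that sits on it clockwise (seen from above) until the bolt is tight and the handle breaks over at its hinge, stop there without forcing the handle on towards its stop, and let go, leaving the bolt tight and the handle sprung back straight. Leave the orange-handled wrench on the camera foot alone.

Things in the scene. Friction and masses are not known exactly. Their poses are not given: they have to be found in the camera images.
- blue_grip (a point): Centre of the blue round grip (26 mm across, 110 mm long, lying level, centre 91 mm above the table) of the click wrench to use. x: along the grip, away from the bolt; z up. Bolt axis: vertical, 200 mm along -x (wrench straight). Wrench fixed on the bolt of the micromanipulator foot (blue clamp), pointing within 0.6 rad of straight away from the robot. Free space under and beside the grip.
- clamp_bolt (a joint): Turn of the blue wrench's bolt, rad, growing clockwise seen from above (tightening); starts at 0.1 to 0.4 and comes hard up, tight, at 0.6. The loose bolt turns with about 3 N at the grip and stays where it is left; pushing the handle anticlockwise loosens it again.
- click_hinge (a joint): Bend of the blue wrench at its hinge 50 mm from the bolt axis (150 mm from the grip's centre), rad, growing clockwise. 0: straight, held by a preloaded spring up to about 10 N across the grip; then it bends, reaching 15 N at 0.5; hard stop at 0.65. A clear break-over is 0.15 to 0.35 (8 to 20 degrees). It springs back straight within a second when let go.
- orange_grip (a point): Centre of the orange grip of the other wrench, of the same sizes, height and axes, on the bolt of the camera foot (grey clamp, black camera). Not to be moved. The two feet stand about 0.42 m apart left and right, either way round.

How it is judged:
By the outcome, as a careful person would: the job done as asked, in the order asked, and still so for the second after the job is handed in, with the robot touching nothing.
It also fails if it takes over 43 s, if anything falls off the work surface, if the arm or the gripper's body presses on something with over 40 N, if the wrist force passes 120 N, or if a joint passes its speed limit or range.

### The arm

A 6-joint arm with a two-finger parallel gripper is mounted at the origin on the work surface. World frame = base frame: x ahead of the robot, y to its left, z up, the work surface at z = 0. Lengths are in m, angles in rad, forces in N, time in s.
With the tool pointing down it reaches from about 0.275 to 0.75 m from the base axis. Payload 10.2 kg.
Tool frame: the origin (TCP) lies midway between the tips of the shut fingers; the grasp point (between the pads) lies 19 mm behind it (env.hold_point_z is the distance from the TCP to the grasp point, in m); x points along the fingers, z is the direction in which the jaws open and shut, and the axes are right-handed (so a half turn about x gives the same grasp; the last joint's range is limited). The gripper opens to 85 mm and grips with 20 to 120 N. Pads are 22 mm wide; open, the fingers measure 114 mm over their backs; the gripper's body (76 mm by 85 mm) begins 54 mm behind the grasp point. The pads swing forward as they close: fully open they stand 13 mm farther back than shut.
Start: joints at [-1.338, 0.313, 1.498, -0, 1.331, -0.223], TCP at [0.231, -0.471, 0.231] pointing down, gripper open.
Joint ranges: [-2.94, 2.94], [-0.97, 2.17], [0.19, 2.56], [-1.23, 4.37], [0.02, 3.11], [-2.88, 2.88]. Speed limits (rad/s): [2.39, 2.39, 3.01, 3.14, 3.14, 3.14].

### API

Orientations are given as a unit quaternion [x, y, z, w].
In Python, from bench import env, kinematics, monitor, eyes, job gives the robot as it stands. The module is installed in compiled form; this text tells all that it offers. Calls block until the motion is done:
- env.reach(position, orientation): joint-space move of the TCP to a pose.
- env.movel(position, velocity=0.15, frame=None, guard=None): straight line of the TCP; frame=None keeps the orientation; velocity is the mean speed in m/s. With guard (N) it stops when the force on the tool has changed by that much, and returns True; else False.
- env.set_joints(angles): joint-space move.
- env.release() and env.close_gripper(effort=None): open the fingers fully, or close them until they stop; effort is the grip in N (None keeps the last).
- env.hold(seconds).
- kinematics.ik(position, orientation): joint angles nearest the present ones, or None.
- monitor.sense(): the state.
- eyes.grab_frame(name): name is "scene" or "side" or "wrist"; returns a dict with "frame" (400x640x3 uint8, red, green, blue), "mtx" (3x3 intrinsics, pixels), "view" (4x4, takes a point from world to camera coordinates). Camera axes: x right, y down, z forward; pixel columns grow to the right and rows downward; lengths in m; the calibration is good to about 2 mm. A picture is of the moment at which its call begins. There is no depth.
A pose or a line that the arm cannot do raises env.MotionError and nothing moves.
- job.hand_in(): hands the job in, once; it reports no verdict.
The state is a dict: "clock": time; "joints": joint angles; "qvel": joint speeds; "joint_efforts": joint torques, N m; "position": TCP position; "ee_rot": TCP orientation; "contact_force": force on the tool from outside, world axes, zero at the start; "ft_torque": the same for the moment, N m; "finger_gap": opening from 0.0 (shut) to 1.0 (fully open).
Only numpy, scipy, OpenCV 4.12 (cv2) and the standard library are available. Lean on these libraries where they do the work, as an engineer would, in place of code of your own. Each camera call takes 0.05 s, during which the arm holds its last target.

## Working session

There is one attempt and no reset: what is moved stays moved. The work goes in short steps, each a Python script; the robot and the scene stay as the last script left them, time stands still between calls to the robot, and variables do not carry over. Pictures are saved under pics/ and viewed, and the job is handed in when it is done.

```bash
mkdir -p pics; python3 - <<'E'
from bench import env, kinematics, monitor, eyes, job
import cv2
for n in ["scene","side"]:
    d=eyes.grab_frame(n); cv2.imwrite(f"pics/{n}0.png",d["frame"][:,:,::-1])
    print(n,d["mtx"].tolist(),d["view"].round(4).tolist())
s=monitor.sense(); print(s)
print(env.hold_point_z)
E
```

```text
scene [[427.48205376626, 0.0, 321.9163061885549], [0.0, 427.48205376626, 204.88057451386115], [0.0, 0.0, 1.0]] [[0.5893, 0.8079, 0.003, -0.3463], [0.4904, -0.3548, -0.796, -0.1721], [-0.6421, 0.4705, -0.6053, 1.243], [0.0, 0.0, 0.0, 1.0]]
side [[519.5776612631804, 0.0, 308.73087366588857], [0.0, 519.5776612631804, 200.038871072472], [0.0, 0.0, 1.0]] [[-0.9197, -0.3925, 0.0061, 0.5009], [-0.2462, 0.5646, -0.7878, 0.1656], [0.3057, -0.7261, -0.6159, 1.0254], [0.0, 0.0, 0.0, 1.0]]
{'clock': 0.1, 'joints': array([-1.33843293e+00,  3.13383789e-01,  1.49836074e+00,  4.63199397e-05,
        1.33100675e+00, -2.23391648e-01]), 'qvel': array([ 0.00077911, -0.00058959, -0.00032253, -0.0001657 , -0.00021823,
       -0.00070729]), 'joint_efforts': array([ 1.76092937e-03, -4.12899292e+01, -2.60143840e+01, -2.09426748e-04,
        3.02897795e-03, -1.44888688e-07]), 'position': array([ 0.2310232 , -0.4711823 ,  0.23079769]), 'ee_rot': array([ 0.37442172,  0.60030685, -0.37382242,  0.59974733]), 'contact_force': array([-0.30228185, -0.09691849, -0.0499462 ]), 'ft_torque': array([ 0.00954425,  0.01752895, -0.06733301]), 'finger_gap': 1.0014418395396758}
0.0187
```

```bash
ls -la .
```

```text
total 12
drwxr-xr-x  3 agent agent 4096 Dec  6 18:29 .
drwxr-xr-x 23 root  root  4096 Dec  6 18:29 ..
drwxr-xr-x  2 agent agent 4096 Dec  6 18:29 pics
```

View pics/scene0.png

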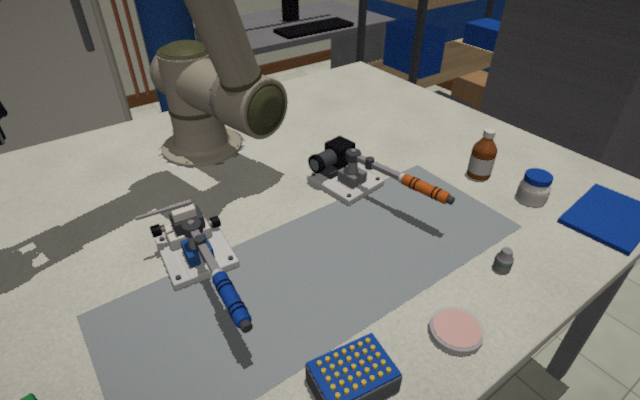

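View pics/side0.png

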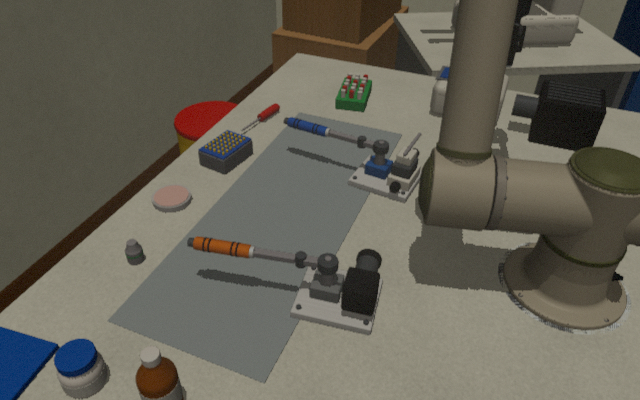

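The blue wrench is at about (231,300) in scene and (306,126) in side. The orange one is at (425,187) in scene and (222,247) in side. I'll enlarge the blue grip.

```bash
python3 - <<'E'
import cv2
a=cv2.imread("pics/scene0.png")[190:340,130:280]; cv2.imwrite("pics/c1.png",cv2.resize(a,None,fx=4,fy=4,interpolation=2))
a=cv2.imread("pics/side0.png")[100:210,270:430]; cv2.imwrite("pics/c2.png",cv2.resize(a,None,fx=5,fy=5,interpolation=2))
E
```

```text
(no output)
```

View pics/c1.png

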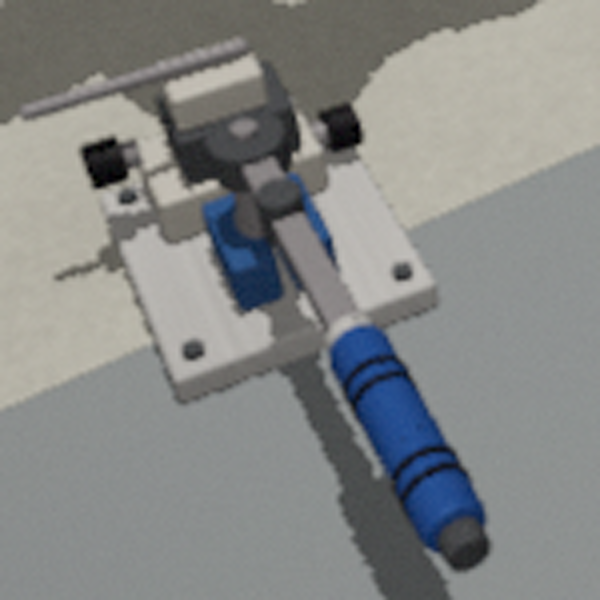

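View pics/c2.png

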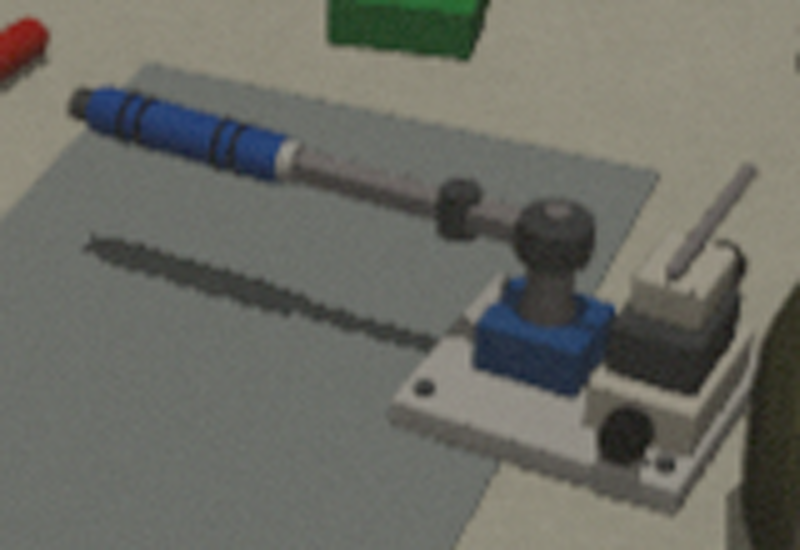

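In scene the blue grip runs from (219,274) to (244,321), with the bolt head near (192,227). In side it runs from (326,132) to (288,122), with the head near (380,148).

```bash
cat > h.py <<'E'
import numpy as np, cv2
from bench import env, kinematics, monitor, eyes, job
def onplane(d,uv,z):
    K=d["mtx"];V=d["view"];R=V[:3,:3];c=-R.T@V[:3,3]
    r=R.T@np.linalg.solve(K,[uv[0],uv[1],1.]); return c+r*(z-c[2])/r[2]
def tri(d1,u1,d2,u2):
    P=[d["mtx"]@d["view"][:3] for d in(d1,d2)]
    X=cv2.triangulatePoints(P[0],P[1],np.float64(u1).reshape(2,1),np.float64(u2).reshape(2,1)); return (X[:3]/X[3]).ravel()
def proj(d,p):
    q=d["mtx"]@(d["view"][:3,:3]@p+d["view"][:3,3]); return q[:2]/q[2]
E
python3 - <<'E'
from h import *
a=eyes.grab_frame("scene");b=eyes.grab_frame("side")
for n,u,v in [("near",(219.2,273.7),(326.4,131.6)),("ctr",(231.7,298.7),(307,126.6)),("far",(243.7,321),(288,121.6)),("bolt",(192,227),(380,148))]:
    print(n,onplane(a,u,.091).round(4),onplane(b,v,.091).round(4),tri(a,u,b,v).round(4))
E
```

```text
near [ 0.5822 -0.2092  0.091 ] [ 0.5883 -0.2142  0.091 ] [ 0.5862 -0.2099  0.0942]
ctr [ 0.6432 -0.2166  0.091 ] [ 0.6428 -0.2174  0.091 ] [ 0.6428 -0.2168  0.0911]
far [ 0.6924 -0.2215  0.091 ] [ 0.6979 -0.2212  0.091 ] [ 0.696  -0.2208  0.0925]
bolt [ 0.4407 -0.1985  0.091 ] [ 0.4424 -0.1944  0.091 ] [ 0.4422 -0.1976  0.0901]
```

```bash
cat >> h.py <<'E'
from scipy.spatial.transform import Rotation as Rn
def quat(th,flip=1):
    x=np.array([0,0,-1.]);z=flip*np.array([np.cos(th),np.sin(th),0]);return Rn.from_matrix(np.c_[x,np.cross(z,x),z]).as_quat()
def rot(th): return np.array([[np.cos(th),-np.sin(th)],[np.sin(th),np.cos(th)]])
G=np.array([.6425,-.217]); TH0=-.105; BOLT=G-.2*rot(TH0)[:,0]; Z=.070
def tool(tht,bend=0,off=.024,z=Z):  # tht heading of straight wrench; bend clockwise
    h=BOLT+.05*rot(tht)[:,0]; p=h+rot(tht-bend)@[.15,off]; return [p[0],p[1],z], tht-bend
E
python3 - <<'E'
from h import *
print(BOLT)
for f in(1,-1):
  for t in [(TH0,0,.05,.2),(TH0,0,.05),(TH0-.5,.3)]:
    p,th=tool(*t); q=kinematics.ik(p,quat(th,f)); print(f,np.round(p,3),None if q is None else np.round(q,2))
E
```

```text
[ 0.44360149 -0.19603857]
1 [ 0.648 -0.167  0.2  ] [-0.43  0.66  1.04 -0.    1.44 -0.32]
1 [ 0.648 -0.167  0.07 ] [-0.43  0.78  1.19 -0.    1.17 -0.32]
1 [ 0.596 -0.328  0.07 ] [-0.67  0.8   1.15 -0.    1.2   0.23]
-1 [ 0.648 -0.167  0.2  ] [-0.43  0.66  1.04  0.    1.44  2.82]
-1 [ 0.648 -0.167  0.07 ] [-0.43  0.78  1.19 -0.    1.17  2.82]
-1 [ 0.596 -0.328  0.07 ] None
```

```bash
python3 - <<'E'
from h import *
env.close_gripper(20)
p,th=tool(TH0,0,.05,.23); env.reach(p,quat(th))
p,th=tool(TH0,0,.05); env.movel(p,velocity=.15)
s=monitor.sense(); print(s["clock"],s["position"],s["contact_force"],s["finger_gap"])
for n in["scene","side"]:
    d=eyes.grab_frame(n)["frame"][:,:,::-1]; cv2.imwrite(f"pics/{n}1.png",d)
a=cv2.resize(cv2.imread("pics/scene1.png")[180:340,130:310],None,fx=2.2,fy=2.2); b=cv2.resize(cv2.imread("pics/side1.png")[60:220,250:430],None,fx=2.2,fy=2.2)
cv2.imwrite("pics/m1.png",np.hstack([a,b]))
E
```

```text
4.05 [ 0.64822394 -0.16751119  0.07111153] [-0.6233505   0.15187664  1.02250147] -0.002639509479592067
```

View pics/m1.png

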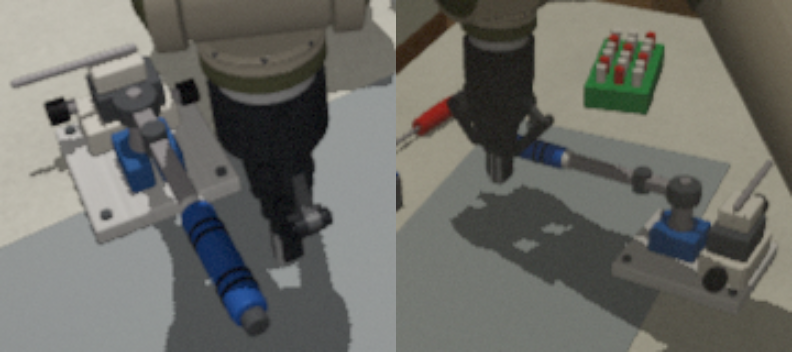

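The shut fingers stand beside the grip on the anticlockwise side, tip at about (288,255) in the left crop, and clear of it. Next I push until it comes tight.

```bash
python3 - <<'E'
from h import *
F0=monitor.sense()["contact_force"]
def ft(th):
    s=monitor.sense(); n=rot(th)[:,1]; return (s["contact_force"]-F0)[:2]@n, s
for o in np.arange(.044,.018,-.003):
    p,th=tool(TH0,0,o); env.movel(p,velocity=.03,frame=quat(th)); f,s=ft(th); print("off",round(o,3),round(f,2))
    if f>1.5: break
OFF=o
tht=TH0; fs=[]
while tht>TH0-.56:
    tht-=.02
    p,th=tool(tht,0,OFF); env.movel(p,velocity=.06,frame=quat(th)); f,s=ft(th)
    print(round(tht,3),round(f,2),(s["contact_force"]-F0).round(1),round(s["clock"],2)); fs.append(f)
    if f>7: break
print("OFF",OFF,"tht",tht,"F0",F0.tolist())
for n in["scene","side"]:
    d=eyes.grab_frame(n)["frame"][:,:,::-1]; cv2.imwrite(f"pics/{n}2.png",d)
a=cv2.resize(cv2.imread("pics/scene2.png")[180:340,100:280],None,fx=2.2,fy=2.2); b=cv2.resize(cv2.imread("pics/side2.png")[60:220,250:430],None,fx=2.2,fy=2.2)
cv2.imwrite("pics/m2.png",np.hstack([a,b]))
E
```

```text
off 0.044 -0.26
off 0.041 0.38
off 0.038 0.98
off 0.035 1.1
off 0.032 0.21
off 0.029 0.82
off 0.026 0.32
off 0.023 1.18
off 0.02 2.15
-0.125 2.03 [1.4 1.9 0.2] 6.75
-0.145 1.52 [ 0.9  1.4 -0.3] 7.0
-0.165 1.59 [ 0.9  1.5 -0.3] 7.25
-0.185 1.65 [0.6 1.6 0.1] 7.5
-0.205 1.33 [ 0.6  1.2 -0.1] 7.75
-0.225 0.6 [ 0.4  0.5 -0.5] 8.0
-0.245 1.37 [1.4 1.1 0.2] 8.25
-0.265 0.99 [ 1.2  0.7 -0.5] 8.5
-0.285 1.18 [ 0.6  1.1 -0.8] 8.75
-0.305 10.37 [3.8 9.7 1.2] 9.0
OFF 0.019999999999999976 tht -0.305 F0 [-0.16595849337235988, -0.4635047924642278, 0.17490659881065132]
```

View pics/m2.png

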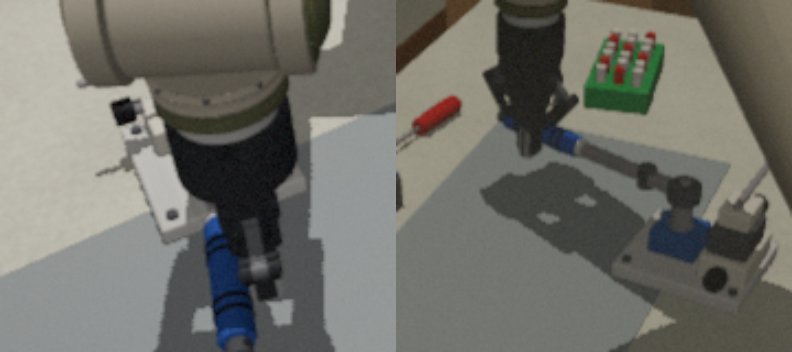

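The push force jumped from about 1 N to 10.4 N at a heading of -0.305. That means the bolt is tight and the break-over is starting. Now I bend it about 0.25 rad at the hinge, checking force and picture, before easing back.

```bash
python3 - <<'E'
from h import *
F0=np.array([-.166,-.4635,.175]); OFF=.02; T=-.297
for b in np.arange(.04,.2401,.04):
    p,th=tool(T,b,OFF); env.movel(p,velocity=.06,frame=quat(th)); s=monitor.sense(); f=(s["contact_force"]-F0)[:2]@rot(th)[:,1]
    print(round(b,3),round(f,2),s["position"].round(4),round(s["clock"],2))
    if f>18: print("STOP"); break
for n in["scene","side","wrist"]:
    d=eyes.grab_frame(n)["frame"][:,:,::-1]; cv2.imwrite(f"pics/{n}3.png",d)
a=cv2.resize(cv2.imread("pics/scene3.png")[180:340,100:280],None,fx=2.2,fy=2.2); b=cv2.resize(cv2.imread("pics/side3.png")[60:220,250:430],None,fx=2.2,fy=2.2)
cv2.imwrite("pics/m3.png",np.hstack([a,b]))
E
```

```text
0.04 10.84 [ 0.6401 -0.2399  0.07  ] 9.35
0.08 11.91 [ 0.6389 -0.2458  0.07  ] 9.6
0.12 12.08 [ 0.6375 -0.2517  0.0701] 9.85
0.16 11.88 [ 0.6358 -0.2574  0.0701] 10.1
0.2 12.45 [ 0.6339 -0.2631  0.0701] 10.35
0.24 12.59 [ 0.6319 -0.2688  0.0701] 10.6
```

View pics/m3.png

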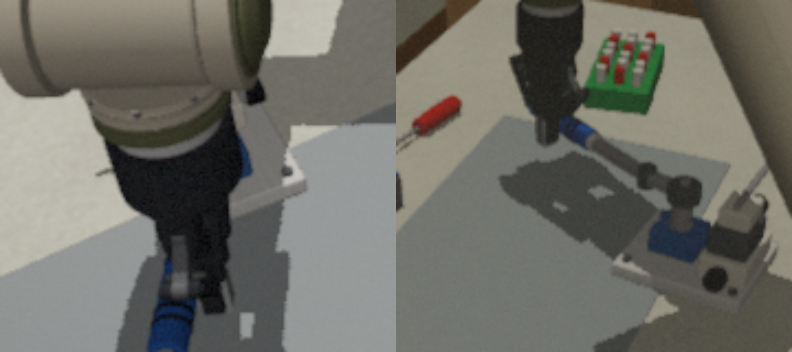

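The side crop shows a clear kink at the hinge (about (648,178)), and 12.6 N fits a bend of about 0.25. I'll ease back now.

```bash
python3 - <<'E'
from h import *
F0=np.array([-.166,-.4635,.175]); OFF=.02; T=-.297
for b,o in [(.18,OFF),(.12,OFF),(.06,OFF),(0.,OFF),(0,.03),(0,.06)]:
    p,th=tool(T,b,o); env.movel(p,velocity=.06,frame=quat(th)); s=monitor.sense(); f=(s["contact_force"]-F0)[:2]@rot(th)[:,1]
    print(round(b,3),o,round(f,2),round(s["clock"],2))
p,th=tool(T,0,.06,.23); env.movel(p,velocity=.15)
env.reach([.40,.05,.30],quat(T))
env.hold(.5)
fr={}
for n in["scene","side"]:
    fr[n]=eyes.grab_frame(n); cv2.imwrite(f"pics/{n}4.png",fr[n]["frame"][:,:,::-1])
print(monitor.sense()["clock"])
a=cv2.resize(cv2.imread("pics/scene4.png")[180:340,100:280],None,fx=2.2,fy=2.2); b=cv2.resize(cv2.imread("pics/side4.png")[60:220,250:430],None,fx=2.2,fy=2.2)
cv2.imwrite("pics/m4.png",np.hstack([a,b]))
E
```

```text
0.18 0.02 13.02 11.05
0.12 0.02 11.84 11.35
0.06 0.02 10.97 11.65
0.0 0.02 5.94 11.95
0 0.03 0.93 12.27
0 0.06 0.4 12.92
16.0833
```

View pics/m4.png

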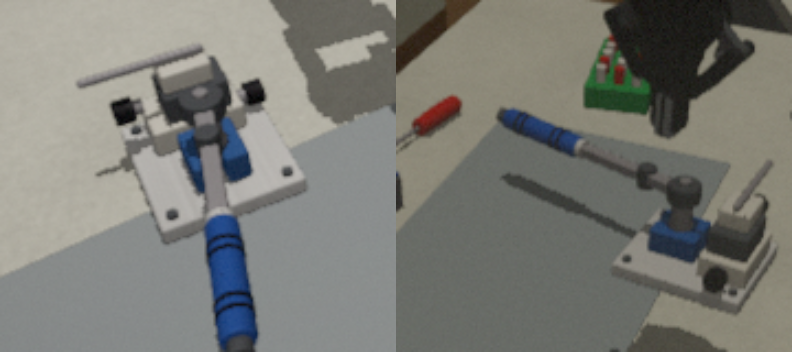

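View pics/side4.png

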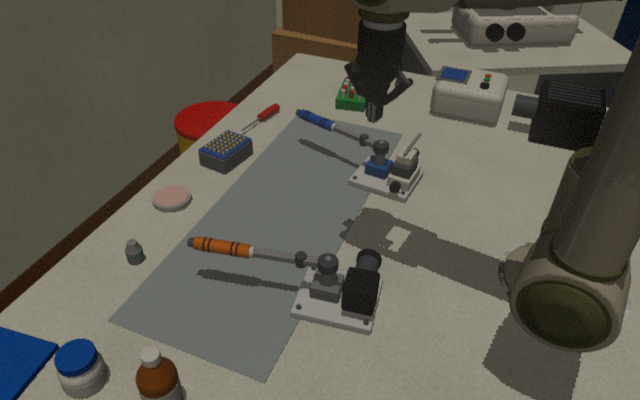

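The handle is straight again and the arm is clear. In side, the orange grip is still at (222,247), unchanged. I'll check the blue heading numerically before handing in.

```bash
python3 - <<'E'
from h import *
a=eyes.grab_frame("scene");b=eyes.grab_frame("side")
S=lambda x,y:(x/2.2+100,y/2.2+180); D=lambda x,y:((x-396)/2.2+250,y/2.2+60)
n=tri(a,S(218,216),b,D(577,147)); f=tri(a,S(240,338),b,D(507,116))
print(n.round(4),f.round(4),"bolt->grip",np.arctan2(*(((n+f)/2)[:2]-BOLT)[::-1]),"axis",np.arctan2(*(f-n)[:2][::-1]))
i0=cv2.imread("pics/side0.png").astype(int);i1=b["frame"][:,:,::-1].astype(int)
print("orange diff",abs(i0-i1)[225:330,180:390].mean(), abs(i0-i1)[180:330,20:150].mean())
job.hand_in()
E
```

```text
[ 0.5802 -0.2399  0.0947] [ 0.6854 -0.2731  0.0938] bolt->grip -0.30928253607316647 axis -0.3055248697262922
orange diff 5.942751322751323 2.9675213675213676
the job is handed in; nothing more can be done
```

The bolt is tight and the handle broke over and sprang back straight. The job is handed in, at about 16 s on the robot's clock; no verdict was reported.

- **Tightening:** I pushed the blue grip clockwise with the shut fingers. The loose bolt turned at about 1–2 N, then the force jumped to about 10 N at a wrench heading of about -0.30 rad.
- **Break-over:** I took the hinge on to about 0.25 rad, at 12.6 N. The side picture showed a clear kink at the hinge, well short of its stop. I then eased back slowly and moved the arm clear.
- **Final checks:** The direction from bolt to grip (-0.309 rad) and the grip's own axis (-0.306 rad) agree, so the handle is straight. Both match the tight heading, so the bolt did not loosen on the way back.
- **Orange wrench:** It was never touched, and its grip is at the same place in the side picture before and after. The pixel difference there (5.9 against 3.0 in a reference patch) is not zero. I put this down to the arm's shadow having moved, but did not check that separately.

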